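# Set the prover's vent hatch on the middle hole of its stay

### The arm

A 7-joint arm with a two-finger parallel gripper is mounted at the origin on the work surface. World frame = base frame: x ahead of the robot, y to its left, z up, the work surface at z = 0. Lengths are in m, angles in rad, forces in N, time in s.
With the tool pointing down it reaches from about 0.425 to 0.875 m from the base axis. Payload 4.7 kg.
Tool frame: the origin (TCP) lies midway between the tips of the shut fingers; the grasp point (between the pads) lies ctrl.grasp_offset behind it (ctrl.grasp_offset is the distance from the TCP to the grasp point, in m); z points along the fingers, y is the line along which they close (so a half turn about z gives the same grasp; the last joint's range is limited). The gripper opens to 87 mm and grips with 3 to 60 N. Pads are 19 mm wide; open, the fingers measure 117 mm over their backs; the gripper's body (75 mm by 190 mm) begins 51 mm behind the grasp point.
Start: joints at [-1.207, 0.321, -0.07, 1.45, 0.023, 1.371, -0.057], TCP at [0.223, 0.611, 0.223] pointing down, gripper open.
Joint ranges: [-2.86, 2.86], [-0.3, 2.09], [-1.38, 1.24], [0.06, 2.45], [-1.56, 4.7], [0.09, 2.05], [-2.69, 2.69]. Speed limits (rad/s): [2.57, 2.57, 3.14, 3.14, 3.14, 3.14, 3.14].

### API

Orientations are given as a rotation vector (axis times angle).
In Python, from bench import ctrl gives the robot as it stands. The module is installed in compiled form; this text tells all that it offers.
- The arm moves only by the tool jog_arm, never from a script. Its argument "moves" is one flat list of numbers, 7 for each row, row after row: the shift along the tool's x, y, z in units of 30 cm (1.0 is 30 cm), then the turn, a rotation vector about the tool's x, y, z in units of 60 degrees (1.0 is 60 degrees), then the gripper's target within -1 to 1 (fully open at 1, half-way at 0, shut at -1). In form: [x, y, z, wx, wy, wz, fingers, x, y, z, wx, wy, wz, fingers, ...]. A call has exactly 8 rows; each row is the pose to reach, as a shift and turn from the pose commanded when the call began, along the tool's axes at that moment; what a row does not reach only later rows make up. A row lasts 1/8 s, in which the tool goes at most 62.5 mm and 10.7 degrees, less where a joint would pass 70% of its speed; a pose out of reach is approached as far as the arm can. A call with a number of a shift or a turn outside -1 to 1 is refused whole. A call with a gripper value outside its range is refused whole. The fingers move at their own pace and stop on an object; "newtons" is the grip in N (left out, the last holds). Time passes only in rows, so rows that repeat a pose let the fingers close, or fill a call up. It gives the time, the measured TCP pose, the force, the opening and the grip force at its end, in the units of the state.
- ctrl.get_state(): the state, without advancing time (a new reading comes with each control period).
- ctrl.get_image(name): name is "side" or "top" or "wrist"; returns a dict with "pixels" (420x560x3 uint8, red, green, blue), "fx", "fy", "cx", "cy" (pixels), "xyz" and "rotation" of the camera in the world; the wrist camera has in their place "tool_from_camera" (4x4, takes a point from camera to tool coordinates, whose origin is the TCP and whose axes are the flange's). Camera axes: x right, y up, looking along -z (the intrinsics and any distortion apply to the point x, -y, -z); pixel columns grow to the right and rows downward; lengths in m; the calibration is good to about 2 mm. A picture is of the moment at which its call begins: read the wrist's pose just before it. There is no depth.
- ctrl.close_job(): hands the job in; it is judged then, once.
The state is a dict: "time": time; "joint_positions": joint angles; "qd": joint speeds; "joint_torque": joint torques, N m; "position": TCP position; "tool_rot": TCP orientation; "ft_force": force on the tool from outside, world axes, zero at the start; "torque": the same for the moment, N m; "grip_width": opening from 0.0 (shut) to 1.0 (fully open); "grip_force": force on a finger pad.
Only numpy, scipy, OpenCV 4.12 (cv2) and the standard library are available. Lean on these libraries where they do the work, as an engineer would, in place of code of your own. Each camera call takes 0.05 s, during which the arm holds its last target. There are 200 camera calls.

### The job

Prop the proving cabinet's blue vent hatch open on its stay arm: lift the stay (black knob at its tail), draw the hatch open, and drop the middle (red-marked) hole over the brass peg so that the bar lies fully down and flat and holds the hatch. Use a light hand and feel for the peg, as it can stand anywhere along its slot and bends if forced; leave the tins, tools and crockery where they are, then let go.

Things in the scene. Friction and masses are not known exactly. Their poses are not given: they have to be found in the camera images.
- cabinet: bench-top proving cabinet of bright steel, 300 (x) x 460 (y) x 200 mm high. Origin: centre of its underside, on the table. Its front faces -x of its own frame; the hatch is in the front, upper left (+y half), white control panel beside it. Its top (height 200) is flat and carries the peg plate and two tins.
- hatch_axis (a point): a point on the upright hinge axis of the blue hatch (hatch 180 mm wide, 14 thick, at its left, +y, edge), at cabinet x -158, y +150 mm, at the height of the stay's underside (206 mm above the table). Its frame is parallel to the cabinet's.
- hatch (a joint): opening angle of the hatch, rad: 0 shut, grows as its free edge swings out towards -x of the cabinet (stop at 1.1). A spring always pulls it shut with 0.20 to 0.27 N m (about 1.5 N at the stay pivot). On the middle hole it stands between 0.38 and 0.60, as the peg's place in its slot decides.
- stay_swing (a joint): swing of the stay about the upright pivot on the hatch, rad, measured from the hatch: at 0 the bar stands square to the hatch, pointing back (+x at hatch 0); positive swings its tail towards +y of the cabinet. In the cabinet's frame the bar points at angle stay_swing - hatch. Turns easily. At the start the bar lies to the -y side of the peg.
- stay (a joint): lift of the stay, rad: 0 = bar lying flat, fully down (a stop at the pivot holds it there, 3 mm clear of the peg plate); grows as the knob end is raised about the pivot (stop at 0.7). The pivot is stiff: the bar stays at whatever height it is left and must be pressed down (about 0.5 to 1 N at the knob; about 2.5 N to lift).
- stay_pivot (a point): pivot of the stay on the hatch's top edge, 150 mm from the hatch's hinge axis, at the height of the bar's underside. x of its frame runs along the bar to the knob, z up out of the bar.
- hole_near (a point): underside centre of the white-marked hole nearest the pivot, 80 mm from it.
- hole_middle (a point): underside centre of the middle, red-marked hole: the one to use; 110 mm from the pivot. All holes are 11 mm wide, through the bar. The bar is aluminium, 210 long, 24 wide, 5 mm thick.
- hole_far (a point): underside centre of the white-marked hole farthest from the pivot, 140 mm from it.
- stay_knob (a point): grip point on the axis of the black knob on the stay's tail, 185 mm from the pivot: a round upright stem, 18 mm wide, rising 45 mm from the bar's top (height 211 to 256 mm when flat), with a 25 mm wide cap on it, 6 mm thick. The grip point is 27 mm above the bar's top; free on all sides, to be gripped from above.
- peg_plate: dark slotted plate, 52 (x) x 24 x 3 mm, on the cabinet's top at cabinet x -118, y +9. Origin: centre of its underside, axes as the cabinet's. A brass peg 8 mm wide (6.4 in its top 3 mm) stands to 19 mm above the origin in a rubber bush: it sinks 1 mm per 3 N and bears 20 N at most. It is clamped on the slot's line (x) within 10 mm before or behind the origin: not measured.
- tin_a: foil pie tin, 90 mm wide, 22 high, on the cabinet's top, rear left. Not to be moved. Origin: centre of its underside.
- tin_b: foil pie tin, 90 mm wide, 22 high, on the cabinet's top, rear right. Not to be moved.
- tin_c: foil pie tin, 90 mm wide, 22 high, on the table at the left. Not to be moved.
- cutter: blue round pastry cutter, 90 mm wide, 22 high, on the table at the right. Not to be moved.
- plate: white plate, 170 mm wide, 17 high, on the table at the left. Not to be moved.
- rolling_pin: white rolling pin, 240 mm long, 46 thick, lying on the table at the right. Not to be moved. Origin under its middle.

How it is judged:
On the way, in this order (a step that is already met when the one before it is completed fails the run):
1. the hatch is drawn open and the stay is lifted clear of the peg (value of joint hatch above 0.25 rad and value of joint stay above 0.08 rad), for 0.1 s.
2. the middle hole is down over the peg, the bar flat (value of joint stay below 0.02 rad and x of hole_middle in the frame of peg_plate between -0.0135 and 0.0135 m and y of hole_middle in the frame of peg_plate between -0.005 and 0.005 m), for 0.2 s.
At the end, for the whole second after the job is handed in: The stay lies flat (lift under 0.02 rad) with its middle hole over the peg (hole centre within 13.5 mm along and 5 mm across the slot from the peg plate's centre), and holds the hatch at rest, 0.35 to 0.63 rad open, released (all of step 2 and value of joint hatch between 0.35 and 0.63 rad and velocity of joint hatch between -0.02 and 0.02 rad/s); the robot touches nothing.
It fails at once if the peg is loaded with more than 20 N (contact force between peg_plate and anything else above 20 N).
It fails at once if a tin, the cutter, the plate or the rolling pin is moved by more than 30 mm (distance of any of tin_a, tin_b, tin_c, cutter, plate, rolling_pin from where it was at the start of the episode above 0.03 m).
It also fails if it takes over 51 s, if anything falls off the work surface, if the arm or the gripper's body presses on something with over 40 N, if the wrist force passes 120 N, or if a joint passes its speed limit or range.

## Working session

There is one attempt and no reset: what is moved stays moved. The work goes in short steps, Python scripts to look and compute and a tool call to move; the robot and the scene stay as the last step left them, time stands still between calls to the robot, and variables do not carry over. Pictures are saved under pics/ and viewed, at most 10 in all, crops included, and the job is handed in when it is done.

Besides the shell and the picture viewer there is one more tool, called by a JSON object that holds its "fn" and its "kwargs". jog_arm: Moves the arm, as the interface text tells. Its arguments: {"type":"object","properties":{"moves":{"type":"array"},"newtons":{"type":"number"}},"required":["moves"]}

```bash
mkdir -p pics
cat > h.py <<'E'
from bench import ctrl
import numpy as np, cv2
from scipy.spatial.transform import Rotation as R
def rot(r):
    r=np.array(r,float); return r if r.shape==(3,3) else (R.from_rotvec(r).as_matrix() if r.size==3 else R.from_quat(r).as_matrix())
def cam(name):
    s=ctrl.get_state(); im=ctrl.get_image(name)
    if 'xyz' in im: T=np.eye(4); T[:3,:3]=rot(im['rotation']); T[:3,3]=im['xyz']
    else:
        W=np.eye(4); W[:3,:3]=rot(s['tool_rot']); W[:3,3]=s['position']; T=W@np.array(im['tool_from_camera'])
    return im,T
def ray(im,T,u,v,z):
    K=np.array([[im['fx'],0,im['cx']],[0,im['fy'],im['cy']],[0,0,1]])
    d=np.array(im.get('distortion',np.zeros(5)),float)
    p=cv2.undistortPoints(np.array([[[u,v]]],float),K,d)[0,0]
    r=T[:3,:3]@np.array([p[0],-p[1],-1]); return T[:3,3]+r*(z-T[2,3])/r[2]
def save(im,f): cv2.imwrite('pics/'+f,im['pixels'][:,:,::-1])
E
python3 - <<'E'
from h import *
import pickle
for n in ['top','side','wrist']:
    im,T=cam(n); save(im,n+'1.png'); pickle.dump((im,T),open(n+'1.pkl','wb'))
    print(n,{k:v for k,v in im.items() if k!='pixels'})
s=ctrl.get_state(); print(s, ctrl.grasp_offset)
a=[cv2.imread('pics/%s1.png'%n) for n in ('side','wrist')]
E
```

```text
top {'fx': 433.7532919746685, 'fy': 433.7532919746685, 'cx': 280.05040932220993, 'cy': 213.28157498026678, 'xyz': array([ 0.34944107, -0.00346038,  1.45401998]), 'rotation': array([ 0.10683245, -0.11006983, -1.5606566 ])}
side {'fx': 519.5394539590504, 'fy': 519.5394539590504, 'cx': 281.4689183535083, 'cy': 209.55745345299715, 'xyz': array([-0.18786908, -1.0836509 ,  1.31345386]), 'rotation': array([ 0.81720868, -0.26209387, -0.54913935])}
wrist {'fx': 362.0276248310425, 'fy': 362.0276248310425, 'cx': 279.5210211085467, 'cy': 215.6814858442122, 'tool_from_camera': array([[ 1.54933172e-04,  9.61346026e-01,  2.75343048e-01,
         7.45843405e-02],
       [ 9.99999988e-01, -1.50306346e-04, -3.79045779e-05,
        -7.07326026e-04],
       [ 4.94639209e-06,  2.75343050e-01, -9.61346038e-01,
        -1.62147836e-01],
       [ 0.00000000e+00,  0.00000000e+00,  0.00000000e+00,
         1.00000000e+00]])}
{'time': 0.15, 'joint_positions': array([-1.20692605,  0.3216461 , -0.07006695,  1.45140269,  0.02258028,
        1.37076938, -0.05690109]), 'qd': array([ 0.00045754, -0.00193449,  0.0008629 , -0.00249722, -0.00069892,
       -0.00066702,  0.00024872]), 'joint_torque': array([-2.95127384e-04, -4.91803765e+01, -4.04813904e-01, -3.12875998e+01,
       -6.39289920e-02,  4.06199321e-02,  1.32571872e-04]), 'position': array([0.22264919, 0.61023969, 0.22171293]), 'tool_rot': array([-5.46586025e-01, -3.09349542e+00,  2.24323610e-03]), 'ft_force': array([-0.39121906, -0.18498548, -0.14189346]), 'torque': array([ 0.00176926,  0.03675888, -0.00722957]), 'grip_force': 0.0, 'grip_width': 1.0009560874153332} 0.0187
```

View pics/top1.png

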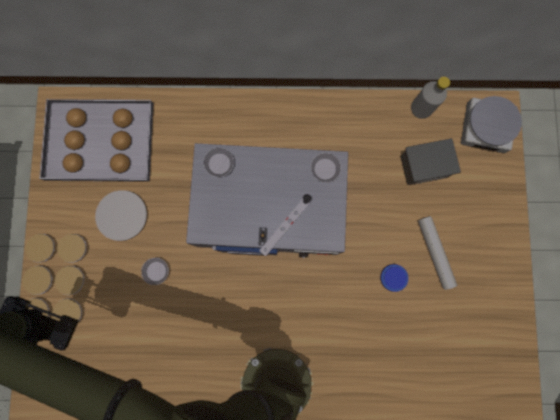

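View pics/side1.png

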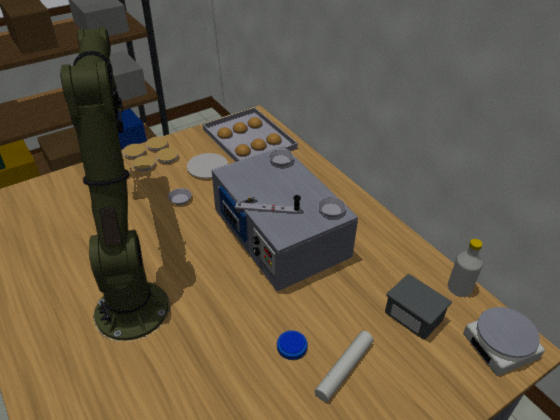

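The top view shows the cabinet at about (190–348, 145–251). The bar runs from (265,252) to the knob at (307,199), the peg plate is near (263,235), and the tins are at (219,162) and (325,168). I'll enlarge that area.

Run:
```python
from h import *
a=cv2.imread('pics/top1.png')[135:265,180:360]; cv2.imwrite('pics/topz.png',cv2.convertScaleAbs(cv2.resize(a,(792,572),interpolation=cv2.INTER_CUBIC),alpha=1.5))
```

```text
(no output)
```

View pics/topz.png

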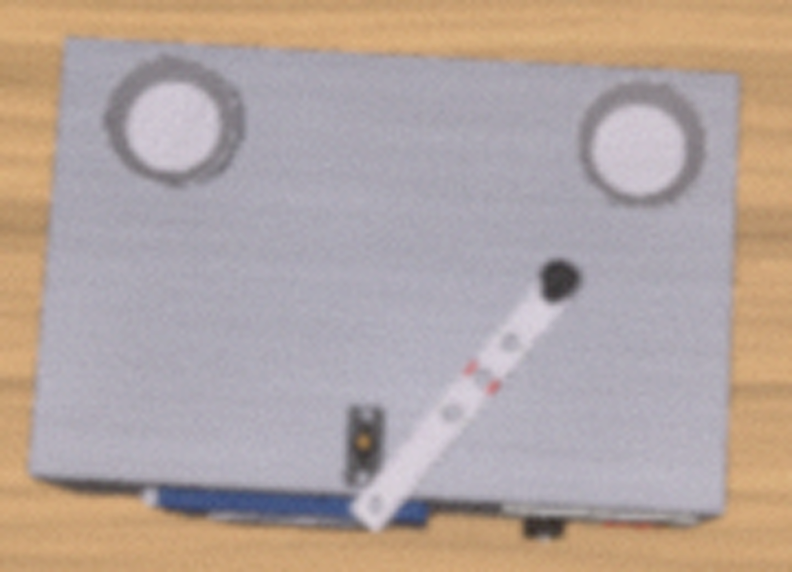

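The enlarged view gives these points: top corners (67,37), (740,75), (722,515) and (30,472), peg (363,441), pivot (376,503), red hole (484,379) and knob cap (560,278).

```bash
cat >> h.py <<'E'
def fit(P,Q):  # rigid 2D: Q = R P + t
    P=np.array(P);Q=np.array(Q)[:,:2];p=P-P.mean(0);q=Q-Q.mean(0)
    th=np.arctan2((p[:,0]*q[:,1]-p[:,1]*q[:,0]).sum(),(p*q).sum())
    A=np.array([[np.cos(th),-np.sin(th)],[np.sin(th),np.cos(th)]]);t=Q.mean(0)-A@P.mean(0)
    return th,A,t
E
python3 - <<'E'
from h import *
import pickle
im,T=pickle.load(open('top1.pkl','rb'))
f=lambda u,v,z: ray(im,T,180+(u+.5)/4.4-.5,135+(v+.5)/4.4-.5,z)
Q=[f(67,37,.2),f(740,75,.2),f(722,515,.2),f(30,472,.2)]
P=[(.15,.23),(.15,-.23),(-.15,-.23),(-.15,.23)]
th,A,t=fit(P,Q); print('cab',th,t,'res',(np.array(Q)[:,:2]-(np.array(P)@A.T+t)).round(4).tolist())
for n,u,v,z in [('peg',363,441,.219),('plate',365,445,.203),('piv',376,503,.211),('near',452,412,.211),('mid',484,379,.211),('far',511,342,.211),('knob',560,278,.262),('tinA',174,126,.2),('tinB',639,151,.2)]:
    w=f(u,v,z); print(n,w.round(4),'cab',(A.T@(w[:2]-t)).round(4))
E
```

```text
cab -0.05194006527680694 [0.57410864 0.02983053] res [[-0.0021, -0.0013], [-0.0012, 0.0018], [0.0012, 0.0022], [0.0021, -0.0027]]
peg [0.4588 0.0454 0.219 ] cab [-0.116   0.0095]
plate [0.4575 0.0446 0.203 ] cab [-0.1172  0.0087]
piv [0.4191 0.0367 0.211 ] cab [-0.1551 -0.0012]
near [ 0.4789 -0.0123  0.211 ] cab [-0.0929 -0.047 ]
mid [ 0.5008 -0.0332  0.211 ] cab [-0.0699 -0.0667]
far [ 0.5255 -0.0508  0.211 ] cab [-0.0444 -0.0831]
knob [ 0.5595 -0.0798  0.262 ] cab [-0.0089 -0.1103]
tinA [0.6723 0.1762 0.2   ] cab [0.0905 0.1513]
tinB [ 0.6576 -0.1371  0.2   ] cab [ 0.092  -0.1624]
```

```bash
cat >> h.py <<'E'
import pickle,os
CAB_TH=-.0519; CAB_A=np.array([[np.cos(CAB_TH),-np.sin(CAB_TH)],[np.sin(CAB_TH),np.cos(CAB_TH)]]); CAB_T=np.array([.5741,.0298])
Z=np.array([0,0,1.])
def cab2w(p): return CAB_A@np.array(p)+CAB_T
def pivot(h): return np.array([-.158-.15*np.sin(h),.15-.15*np.cos(h)])
def pose(h,beta,lift,up=0,g=.0133):
    "TCP pose with the knob gripped"
    b=beta+CAB_TH; d=np.array([np.cos(b),np.sin(b),0]); x=-d; z=-Z
    R0=np.stack([x,np.cross(z,x),z],1); Rl=R.from_rotvec(np.cross(d,Z)*lift).as_matrix()
    p=np.r_[cab2w(pivot(h)),.206]+Rl@(.185*d+g*Z)+up*Z
    return Rl@R0,p
def cmd():
    if os.path.exists('cmd.pkl'): return pickle.load(open('cmd.pkl','rb'))
    s=ctrl.get_state(); return rot(s['tool_rot']),np.array(s['position'])
def plan(targets,fing):
    R0,p0=cmd(); out=[]
    for Rt,pt in targets:
        r=np.r_[R0.T@(pt-p0)/.3, R.from_matrix(R0.T@Rt).as_rotvec()/(np.pi/3)].round(3); out.append(np.r_[r,fing])
    print(','.join('%g'%v for r in out for v in r),' max',np.abs(np.array(out)[:,:6]).max())
    new=(R0@R.from_rotvec(r[3:]*np.pi/3).as_matrix(), p0+R0@r[:3]*.3); pickle.dump(new,open('cmd.pkl','wb'))
E
python3 - <<'E'
from h import *
R0,p0=cmd(); Rk,pk=pose(0,-.632,0,up=.10); print(pk, p0)
rv=R.from_matrix(R0.T@Rk).as_rotvec(); print(np.degrees(rv))
w=[(.33,.2),(.66,.7),(1,1)]  # fraction
for fp,_ in w:
    plan([(R0@R.from_rotvec(rv*fp).as_matrix(),p0*(1-fp)+pk*fp+np.array([0,0,.02*(fp<.99)]))]*8,1)
E
```

```text
[ 0.55970893 -0.07889032  0.3193    ] [0.22264919 0.61023969 0.22171293]
[-8.09192907e-02  1.78207877e-02  1.91443704e+01]
-0.608,-0.585,-0.173,-0,0,0.105,1,-0.608,-0.585,-0.173,-0,0,0.105,1,-0.608,-0.585,-0.173,-0,0,0.105,1,-0.608,-0.585,-0.173,-0,0,0.105,1,-0.608,-0.585,-0.173,-0,0,0.105,1,-0.608,-0.585,-0.173,-0,0,0.105,1,-0.608,-0.585,-0.173,-0,0,0.105,1,-0.608,-0.585,-0.173,-0,0,0.105,1  max 0.608
-0.669,-0.515,-0.107,-0.001,0,0.106,1,-0.669,-0.515,-0.107,-0.001,0,0.106,1,-0.669,-0.515,-0.107,-0.001,0,0.106,1,-0.669,-0.515,-0.107,-0.001,0,0.106,1,-0.669,-0.515,-0.107,-0.001,0,0.106,1,-0.669,-0.515,-0.107,-0.001,0,0.106,1,-0.669,-0.515,-0.107,-0.001,0,0.106,1,-0.669,-0.515,-0.107,-0.001,0,0.106,1  max 0.669
-0.743,-0.451,-0.043,-0,0,0.108,1,-0.743,-0.451,-0.043,-0,0,0.108,1,-0.743,-0.451,-0.043,-0,0,0.108,1,-0.743,-0.451,-0.043,-0,0,0.108,1,-0.743,-0.451,-0.043,-0,0,0.108,1,-0.743,-0.451,-0.043,-0,0,0.108,1,-0.743,-0.451,-0.043,-0,0,0.108,1,-0.743,-0.451,-0.043,-0,0,0.108,1  max 0.743
```

{"fn": "jog_arm", "kwargs": {"moves": [-0.608,-0.585,-0.173,0,0,0.105,1,-0.608,-0.585,-0.173,0,0,0.105,1,-0.608,-0.585,-0.173,0,0,0.105,1,-0.608,-0.585,-0.173,0,0,0.105,1,-0.608,-0.585,-0.173,0,0,0.105,1,-0.608,-0.585,-0.173,0,0,0.105,1,-0.608,-0.585,-0.173,0,0,0.105,1,-0.608,-0.585,-0.173,0,0,0.105,1]}}

```text
time: 1.15
position: [0.3328, 0.3845, 0.2738]
tool_rot: [-0.711, -3.059, 0.002]
ft_force: [0.5, 0.2, 0.4]
grip_width: 0.997
grip_force: 0.0
```

{"fn": "jog_arm", "kwargs": {"moves": [-0.669,-0.515,-0.107,-0.001,0,0.106,1,-0.669,-0.515,-0.107,-0.001,0,0.106,1,-0.669,-0.515,-0.107,-0.001,0,0.106,1,-0.669,-0.515,-0.107,-0.001,0,0.106,1,-0.669,-0.515,-0.107,-0.001,0,0.106,1,-0.669,-0.515,-0.107,-0.001,0,0.106,1,-0.669,-0.515,-0.107,-0.001,0,0.106,1,-0.669,-0.515,-0.107,-0.001,0,0.106,1]}}

```text
time: 2.15
position: [0.4446, 0.1573, 0.3062]
tool_rot: [-0.88, -3.016, -0.001]
ft_force: [-0.3, -0.5, -0.2]
grip_width: 0.999
grip_force: 0.0
```

{"fn": "jog_arm", "kwargs": {"moves": [-0.743,-0.451,-0.043,0,0,0.108,1,-0.743,-0.451,-0.043,0,0,0.108,1,-0.743,-0.451,-0.043,0,0,0.108,1,-0.743,-0.451,-0.043,0,0,0.108,1,-0.743,-0.451,-0.043,0,0,0.108,1,-0.743,-0.451,-0.043,0,0,0.108,1,-0.743,-0.451,-0.043,0,0,0.108,1,-0.743,-0.451,-0.043,0,0,0.108,1]}}

```text
time: 3.15
position: [0.5596, -0.0765, 0.3193]
tool_rot: [-1.049, -2.961, -0.003]
ft_force: [0.2, -0.2, -0.1]
grip_width: 1.0
grip_force: 0.0
```

Run:
```python
from h import *
im,T=cam('wrist'); save(im,'wr2.png'); pickle.dump((im,T),open('wr2.pkl','wb'))
s=ctrl.get_state(); print(s['time'],s['position'],s['ft_force'],cmd()[1]); print(cmd()[0]-rot(s['tool_rot']))
```

```text
3.2 [ 0.55962579 -0.07681058  0.31940347] [-0.33411152 -0.60460298  0.02568217] [ 0.55968783 -0.07880315  0.3192628 ]
[[ 1.77271238e-03  2.18172390e-03 -6.04407619e-04]
 [ 2.18148928e-03 -1.77101241e-03 -2.20670465e-03]
 [-9.20565116e-04 -2.09397015e-03 -1.64733452e-06]]
```

View pics/wr2.png

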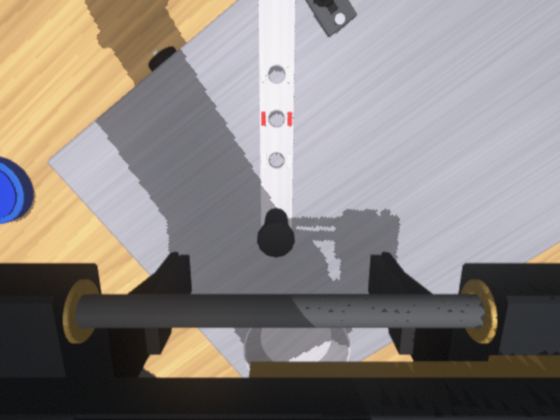

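The wrist view has the knob cap at (276,239), the red hole at (276,118), the far hole at (276,160) and the near hole at (276,74). The bar is upright and centred between the fingers.

Run:
```python
from h import *
im,T=pickle.load(open('wr2.pkl','rb'))
for n,u,v,z in [('knob',276,239,.262),('far',276,160,.211),('mid',276.5,118,.211),('near',276,74,.211)]:
    w=ray(im,T,u,v,z); print(n,w.round(4),(CAB_A.T@(w[:2]-CAB_T)).round(4))
R0,p0=cmd()
a=pose(0,-.632,0)
plan([pose(0,-.632,0,up=.1*(1-f)) for f in (.2,.4,.6,.8,1,1,1,1)],1)
```

```text
knob [ 0.5611 -0.0809  0.262 ] [-0.0072 -0.1113]
far [ 0.5266 -0.0534  0.211 ] [-0.0431 -0.0855]
mid [ 0.5034 -0.0341  0.211 ] [-0.0672 -0.0674]
near [ 0.4802 -0.0156  0.211 ] [-0.0914 -0.0502]
-0,-0,0.067,-0,0,0,1,-0,-0,0.133,-0,0,0,1,-0,-0,0.2,-0,0,0,1,-0,-0,0.267,-0,0,0,1,-0,-0,0.333,-0,0,0,1,-0,-0,0.333,-0,0,0,1,-0,-0,0.333,-0,0,0,1,-0,-0,0.333,-0,0,0,1  max 0.333
```

{"fn": "jog_arm", "kwargs": {"moves": [0,0,0.067,0,0,0,1,0,0,0.133,0,0,0,1,0,0,0.2,0,0,0,1,0,0,0.267,0,0,0,1,0,0,0.333,0,0,0,1,0,0,0.333,0,0,0,1,0,0,0.333,0,0,0,1,0,0,0.333,0,0,0,1]}}

```text
time: 4.2
position: [0.5604, -0.0784, 0.2206]
tool_rot: [1.052, 2.958, 0.003]
ft_force: [0.6, -0.0, 0.8]
grip_width: 1.003
grip_force: 0.0
```

{"fn": "jog_arm", "kwargs": {"moves": [0,0,0,0,0,0,-1,0,0,0,0,0,0,-1,0,0,0,0,0,0,-1,0,0,0,0,0,0,-1,0,0,0,0,0,0,-1,0,0,0,0,0,0,-1,0,0,0,0,0,0,-1,0,0,0,0,0,0,-1], "newtons": 15}}

```text
time: 5.2
position: [0.5598, -0.0785, 0.2194]
tool_rot: [1.053, 2.959, 0.002]
ft_force: [-0.3, -0.1, -0.4]
grip_width: 0.271
grip_force: 15.0
```

Run:
```python
from h import *
plan([pose(0,-.632,.25*f) for f in np.r_[np.arange(1,8)/7,1]],-1)
```

```text
0.002,-0,-0.022,-0,-0.034,0,-1,0.005,-0,-0.044,-0,-0.068,0,-1,0.008,-0,-0.065,-0,-0.102,0,-1,0.012,-0,-0.087,-0,-0.136,0,-1,0.018,-0,-0.109,-0,-0.17,0,-1,0.023,-0,-0.13,-0,-0.204,0,-1,0.03,-0,-0.151,-0,-0.238,0,-1,0.03,-0,-0.151,-0,-0.238,0,-1  max 0.238
```

{"fn": "jog_arm", "kwargs": {"moves": [0.002,0,-0.022,0,-0.034,0,-1,0.005,0,-0.044,0,-0.068,0,-1,0.008,0,-0.065,0,-0.102,0,-1,0.012,0,-0.087,0,-0.136,0,-1,0.018,0,-0.109,0,-0.17,0,-1,0.023,0,-0.13,0,-0.204,0,-1,0.03,0,-0.151,0,-0.238,0,-1,0.03,0,-0.151,0,-0.238,0,-1]}}

```text
time: 6.2
position: [0.5526, -0.0724, 0.2648]
tool_rot: [0.972, 2.736, -0.119]
ft_force: [0.3, -1.2, -2.4]
grip_width: 0.271
grip_force: 15.0
```

Run:
```python
from h import *
im,T=cam('side'); cv2.imwrite('pics/side3.png',cv2.resize(im['pixels'][140:300,190:380,::-1],None,fx=3.5,fy=3.5,interpolation=cv2.INTER_CUBIC))
plan([pose(.35*f,-.632+.08*f,.25) for f in np.r_[np.arange(1,8)/7,1]],-1)
plan([pose(.35+.12*f,-.552+.2*f,.25) for f in np.r_[np.arange(1,7)/6,1,1]],-1)
```

```text
0.02,-0.008,-0.005,-0.003,-0,-0.01,-1,0.041,-0.014,-0.01,-0.006,-0,-0.021,-1,0.062,-0.02,-0.016,-0.008,-0,-0.032,-1,0.084,-0.024,-0.021,-0.011,-0,-0.042,-1,0.107,-0.027,-0.027,-0.014,-0,-0.053,-1,0.13,-0.029,-0.033,-0.016,-0,-0.063,-1,0.153,-0.03,-0.039,-0.019,-0,-0.074,-1,0.153,-0.03,-0.039,-0.019,-0,-0.074,-1  max 0.153
0.01,0.018,-0.003,-0.008,-0,-0.031,-1,0.021,0.035,-0.005,-0.016,-0,-0.062,-1,0.032,0.053,-0.008,-0.024,-0,-0.092,-1,0.043,0.071,-0.011,-0.032,-0,-0.123,-1,0.056,0.09,-0.014,-0.039,-0,-0.154,-1,0.069,0.108,-0.018,-0.047,-0,-0.185,-1,0.069,0.108,-0.018,-0.047,-0,-0.185,-1,0.069,0.108,-0.018,-0.047,-0,-0.185,-1  max 0.185
```

View pics/side3.png

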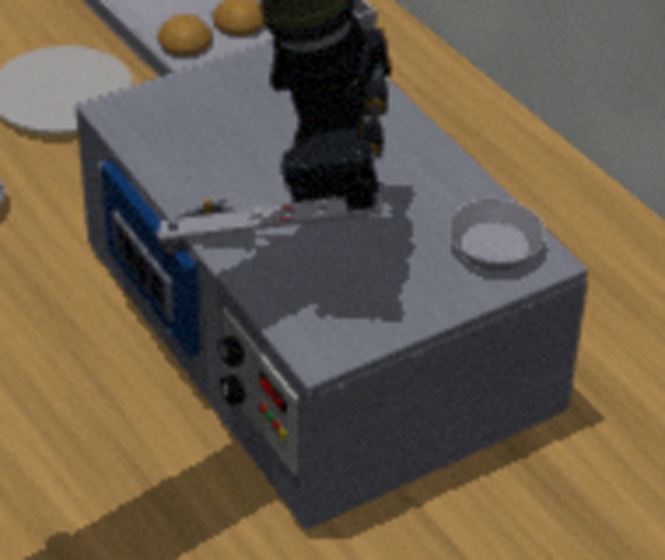

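The side view shows the bar tilted up, pivot at about (165,230) and tail at (385,210), held by the gripper and clear of the peg at (210,205). Next I draw the hatch open.

{"fn": "jog_arm", "kwargs": {"moves": [0.02,-0.008,-0.005,-0.003,0,-0.01,-1,0.041,-0.014,-0.01,-0.006,0,-0.021,-1,0.062,-0.02,-0.016,-0.008,0,-0.032,-1,0.084,-0.024,-0.021,-0.011,0,-0.042,-1,0.107,-0.027,-0.027,-0.014,0,-0.053,-1,0.13,-0.029,-0.033,-0.016,0,-0.063,-1,0.153,-0.03,-0.039,-0.019,0,-0.074,-1,0.153,-0.03,-0.039,-0.019,0,-0.074,-1]}}

```text
time: 7.25
position: [0.5099, -0.0492, 0.2646]
tool_rot: [0.862, 2.771, -0.106]
ft_force: [1.2, -0.5, -1.0]
grip_width: 0.271
grip_force: 15.0
```

{"fn": "jog_arm", "kwargs": {"moves": [0.01,0.018,-0.003,-0.008,0,-0.031,-1,0.021,0.035,-0.005,-0.016,0,-0.062,-1,0.032,0.053,-0.008,-0.024,0,-0.092,-1,0.043,0.071,-0.011,-0.032,0,-0.123,-1,0.056,0.09,-0.014,-0.039,0,-0.154,-1,0.069,0.108,-0.018,-0.047,0,-0.185,-1,0.069,0.108,-0.018,-0.047,0,-0.185,-1,0.069,0.108,-0.018,-0.047,0,-0.185,-1]}}

```text
time: 8.25
position: [0.511, -0.011, 0.2647]
tool_rot: [0.581, 2.838, -0.071]
ft_force: [0.9, -0.6, -1.3]
grip_width: 0.278
grip_force: 15.0
```

Run:
```python
from h import *
im,T=cam('wrist'); save(im,'wr4.png'); pickle.dump((im,T),open('wr4.pkl','wb'))
s=ctrl.get_state(); print(s['time'],s['position'],s['ft_force'],cmd()[1])
```

```text
8.3 [ 0.51106342 -0.01106849  0.26475886] [ 1.48489877 -1.09746047 -1.06865795] [ 0.51109944 -0.01137678  0.26477642]
```

View pics/wr4.png

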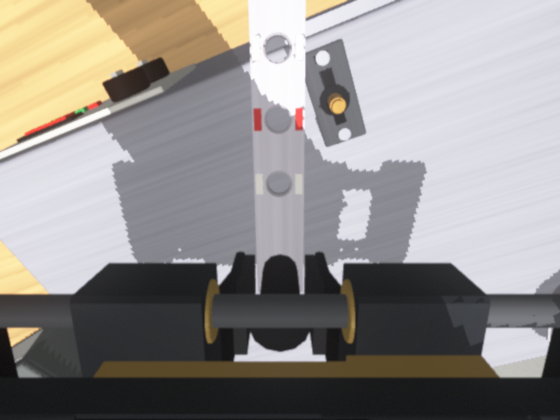

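The wrist view has the peg tip at (338,104), the plate screws at (322,58) and (344,134), the red hole at (278,119), and the other holes at (278,48) and (278,183).

Run:
```python
from h import *
im,T=pickle.load(open('wr4.pkl','rb'))
c=lambda w:(CAB_A.T@(w[:2]-CAB_T)).round(4)
hole=lambda s: .206+s*np.sin(.25)+.005*np.cos(.25)
for n,u,v,z in [('peg',338,104,.219),('s1',322,58,.203),('s2',344,134,.203),('far',278.5,183,hole(.14)),('mid',278,119,hole(.11)),('near',277.5,48,hole(.08))]:
    w=ray(im,T,u,v,z); print(n,w.round(4),c(w))
pv=pivot(.47)
for s in (.14,.11,.08): print('pred',s,pv+(s*np.cos(.25)-.005*np.sin(.25))*np.array([np.cos(-.352),np.sin(-.352)]))
```

```text
peg [0.4586 0.0426 0.219 ] [-0.116   0.0068]
s1 [0.4378 0.0433 0.203 ] [-0.1368  0.0064]
s2 [0.4802 0.0413 0.203 ] [-0.0944  0.0066]
far [0.4754 0.0031 0.2455] [-0.0972 -0.0318]
mid [0.4489 0.0142 0.2381] [-0.1242 -0.0221]
near [0.4223 0.0253 0.2306] [-0.1514 -0.0123]
pred 0.14 [-0.09976361 -0.03007682]
pred 0.11 [-0.12704872 -0.02005509]
pred 0.08 [-0.15433383 -0.01003336]
```

Run:
```python
from h import *
plan([pose(.47+.014*f,-.352+.277*f,.25-.03*f) for f in np.r_[np.arange(1,8)/7,1]],-1)
plan([pose(.484,-.075,.22-.06*f) for f in np.r_[np.arange(1,6)/5,1,1,1]],-1)
```

```text
0.001,0.023,0.003,-0.01,0.004,-0.037,-1,0.003,0.047,0.005,-0.019,0.008,-0.073,-1,0.006,0.07,0.007,-0.028,0.012,-0.11,-1,0.01,0.093,0.008,-0.036,0.016,-0.147,-1,0.015,0.117,0.01,-0.045,0.02,-0.184,-1,0.021,0.14,0.011,-0.054,0.024,-0.22,-1,0.028,0.163,0.012,-0.062,0.028,-0.257,-1,0.028,0.163,0.012,-0.062,0.028,-0.257,-1  max 0.257
-0.001,-0,0.007,0,0.011,-0,-1,-0.001,-0,0.014,0,0.023,-0,-1,-0.002,-0,0.022,0,0.034,-0,-1,-0.002,-0,0.029,0,0.046,-0,-1,-0.002,-0,0.037,0,0.057,-0,-1,-0.002,-0,0.037,0,0.057,-0,-1,-0.002,-0,0.037,0,0.057,-0,-1,-0.002,-0,0.037,0,0.057,-0,-1  max 0.057
```

{"fn": "jog_arm", "kwargs": {"moves": [0.001,0.023,0.003,-0.01,0.004,-0.037,-1,0.003,0.047,0.005,-0.019,0.008,-0.073,-1,0.006,0.07,0.007,-0.028,0.012,-0.11,-1,0.01,0.093,0.008,-0.036,0.016,-0.147,-1,0.015,0.117,0.01,-0.045,0.02,-0.184,-1,0.021,0.14,0.011,-0.054,0.024,-0.22,-1,0.028,0.163,0.012,-0.062,0.028,-0.257,-1,0.028,0.163,0.012,-0.062,0.028,-0.257,-1]}}

```text
time: 9.3
position: [0.5239, 0.0373, 0.2595]
tool_rot: [0.184, 2.916, -0.018]
ft_force: [1.6, -0.7, -0.1]
grip_width: 0.28
grip_force: 15.0
```

{"fn": "jog_arm", "kwargs": {"moves": [-0.001,0,0.007,0,0.011,0,-1,-0.001,0,0.014,0,0.023,0,-1,-0.002,0,0.022,0,0.034,0,-1,-0.002,0,0.029,0,0.046,0,-1,-0.002,0,0.037,0,0.057,0,-1,-0.002,0,0.037,0,0.057,0,-1,-0.002,0,0.037,0,0.057,0,-1,-0.002,0,0.037,0,0.057,0,-1]}}

```text
time: 10.3
position: [0.5267, 0.0364, 0.2487]
tool_rot: [0.189, 2.975, -0.013]
ft_force: [1.7, -0.8, 0.9]
grip_width: 0.273
grip_force: 15.0
```

Run:
```python
from h import *
im,T=cam('wrist'); pickle.dump((im,T),open('wr5.pkl','wb'))
cv2.imwrite('pics/wr5.png',cv2.resize(im['pixels'][20:220,180:380,::-1],None,fx=3,fy=3,interpolation=cv2.INTER_CUBIC))
s=ctrl.get_state(); print(s['time'],s['position'],s['ft_force'],cmd()[1])
```

```text
10.35 [0.52669553 0.03639118 0.24870721] [ 2.32423707 -0.60830572  0.45279277] [0.52663495 0.03605727 0.24849657]
```

View pics/wr5.png

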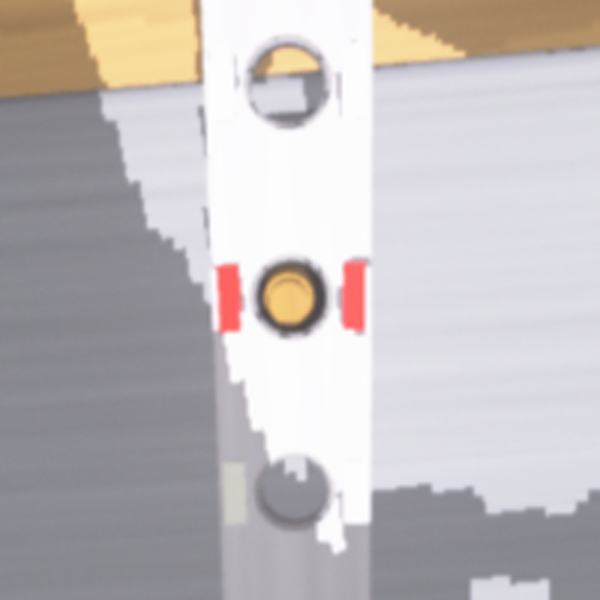

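The peg at (289,297) is centred in the red hole at (291,297). I lower gently while watching the force.

Run:
```python
from h import *
for a,b in ((.16,.10),(.10,.05),(.05,.01)): plan([pose(.484,-.075,a+(b-a)*f) for f in np.r_[np.arange(1,8)/7,1]],-1)
```

```text
-0,-0,0.005,0,0.008,-0,-1,-0.001,-0,0.01,0,0.017,-0,-1,-0.001,-0,0.015,0,0.025,-0,-1,-0.001,-0,0.021,0,0.033,-0,-1,-0.001,-0,0.026,0,0.041,-0,-1,-0.001,-0,0.031,0,0.049,-0,-1,-0.001,-0,0.037,0,0.058,-0,-1,-0.001,-0,0.037,0,0.058,-0,-1  max 0.058
-0.001,-0,0.004,0,0.006,-0,-1,-0.001,-0,0.008,0,0.013,-0,-1,-0.001,-0,0.013,0,0.02,-0,-1,-0.001,-0,0.017,0,0.027,-0,-1,-0.002,-0,0.022,0,0.034,-0,-1,-0.002,-0,0.026,0,0.041,-0,-1,-0.002,-0,0.031,0,0.047,-0,-1,-0.002,-0,0.031,0,0.047,-0,-1  max 0.047
-0,-0,0.003,0,0.006,-0,-1,-0,-0,0.007,0,0.011,-0,-1,-0,-0,0.01,0,0.017,-0,-1,-0.001,-0,0.014,0,0.022,-0,-1,-0.001,-0,0.017,0,0.028,-0,-1,-0.001,-0,0.021,0,0.033,-0,-1,-0.001,-0,0.024,0,0.039,-0,-1,-0.001,-0,0.024,0,0.039,-0,-1  max 0.039
```

{"fn": "jog_arm", "kwargs": {"moves": [0,0,0.005,0,0.008,0,-1,-0.001,0,0.01,0,0.017,0,-1,-0.001,0,0.015,0,0.025,0,-1,-0.001,0,0.021,0,0.033,0,-1,-0.001,0,0.026,0,0.041,0,-1,-0.001,0,0.031,0,0.049,0,-1,-0.001,0,0.037,0,0.058,0,-1,-0.001,0,0.037,0,0.058,0,-1]}}

```text
time: 11.35
position: [0.5289, 0.0361, 0.2376]
tool_rot: [0.194, 3.036, -0.008]
ft_force: [1.9, -0.8, 0.4]
grip_width: 0.273
grip_force: 15.0
```

{"fn": "jog_arm", "kwargs": {"moves": [-0.001,0,0.004,0,0.006,0,-1,-0.001,0,0.008,0,0.013,0,-1,-0.001,0,0.013,0,0.02,0,-1,-0.001,0,0.017,0,0.027,0,-1,-0.002,0,0.022,0,0.034,0,-1,-0.002,0,0.026,0,0.041,0,-1,-0.002,0,0.031,0,0.047,0,-1,-0.002,0,0.031,0,0.047,0,-1]}}

```text
time: 12.35
position: [0.5304, 0.036, 0.2284]
tool_rot: [0.197, 3.085, -0.003]
ft_force: [2.1, -0.9, 1.5]
grip_width: 0.275
grip_force: 15.0
```

{"fn": "jog_arm", "kwargs": {"moves": [0,0,0.003,0,0.006,0,-1,0,0,0.007,0,0.011,0,-1,0,0,0.01,0,0.017,0,-1,-0.001,0,0.014,0,0.022,0,-1,-0.001,0,0.017,0,0.028,0,-1,-0.001,0,0.021,0,0.033,0,-1,-0.001,0,0.024,0,0.039,0,-1,-0.001,0,0.024,0,0.039,0,-1]}}

```text
time: 13.35
position: [0.531, 0.0359, 0.2213]
tool_rot: [0.199, 3.126, 0.001]
ft_force: [2.0, -0.7, 1.0]
grip_width: 0.274
grip_force: 15.0
```

Run:
```python
from h import *
s=ctrl.get_state(); print(s['position'],s['ft_force'],s['torque'],cmd()[1])
plan([pose(.484,-.075,.01-.015*f) for f in np.r_[np.arange(1,7)/6,1,1]],-1)
```

```text
[0.53098093 0.03592184 0.22126076] [ 1.96367305 -0.66484013  1.01520154] [-0.17601526 -0.32073988  0.01983328] [0.53085315 0.03552453 0.22121674]
-0,-0,0.002,0,0.002,-0,-1,-0,-0,0.003,0,0.004,-0,-1,-0,-0,0.005,0,0.007,-0,-1,-0.001,-0,0.006,0,0.009,-0,-1,-0.001,-0,0.008,0,0.011,-0,-1,-0.001,-0,0.009,0,0.014,-0,-1,-0.001,-0,0.009,0,0.014,-0,-1,-0.001,-0,0.009,0,0.014,-0,-1  max 0.014
```

{"fn": "jog_arm", "kwargs": {"moves": [0,0,0.002,0,0.002,0,-1,0,0,0.003,0,0.004,0,-1,0,0,0.005,0,0.007,0,-1,-0.001,0,0.006,0,0.009,0,-1,-0.001,0,0.008,0,0.011,0,-1,-0.001,0,0.009,0,0.014,0,-1,-0.001,0,0.009,0,0.014,0,-1,-0.001,0,0.009,0,0.014,0,-1]}}

```text
time: 14.35
position: [0.5313, 0.0359, 0.2187]
tool_rot: [-0.199, -3.131, -0.003]
ft_force: [2.2, -1.3, 0.6]
grip_width: 0.275
grip_force: 15.0
```

{"fn": "jog_arm", "kwargs": {"moves": [0,0,0.001,0,0,0,-1,0,0,0.002,0,0,0,-1,0,0,0.003,0,0,0,-1,0,0,0.004,0,0,0,-1,0,0,0.005,0,0,0,-1,0,0,0.006,0,0,0,-1,0,0,0.006,0,0,0,-1,0,0,0.006,0,0,0,-1]}}

```text
time: 15.35
position: [0.5314, 0.0359, 0.217]
tool_rot: [-0.199, -3.131, -0.003]
ft_force: [1.4, -1.7, 2.6]
grip_width: 0.273
grip_force: 15.0
```

{"fn": "jog_arm", "kwargs": {"moves": [0,0,0.001,0,0,0,-1,0,0,0.002,0,0,0,-1,0,0,0.003,0,0,0,-1,0,0,0.003,0,0,0,-1,0,0,0.003,0,0,0,-1,0,0,0.003,0,0,0,-1,0,0,0.003,0,0,0,-1,0,0,0.003,0,0,0,-1]}}

```text
time: 16.35
position: [0.5313, 0.0359, 0.216]
tool_rot: [-0.199, -3.131, -0.003]
ft_force: [1.7, -1.2, 3.1]
grip_width: 0.272
grip_force: 15.0
```

Run:
```python
from h import *
im,T=cam('wrist'); pickle.dump((im,T),open('wr6.pkl','wb'))
cv2.imwrite('pics/wr6.png',cv2.resize(im['pixels'][20:260,150:400,::-1],None,fx=2.4,fy=2.4,interpolation=cv2.INTER_CUBIC))
s=ctrl.get_state(); print(s['time'],s['position'],s['ft_force'])
```

```text
16.4 [0.53129155 0.03589899 0.2160072 ] [ 1.40684535 -0.69749483  3.99097187]
```

View pics/wr6.png

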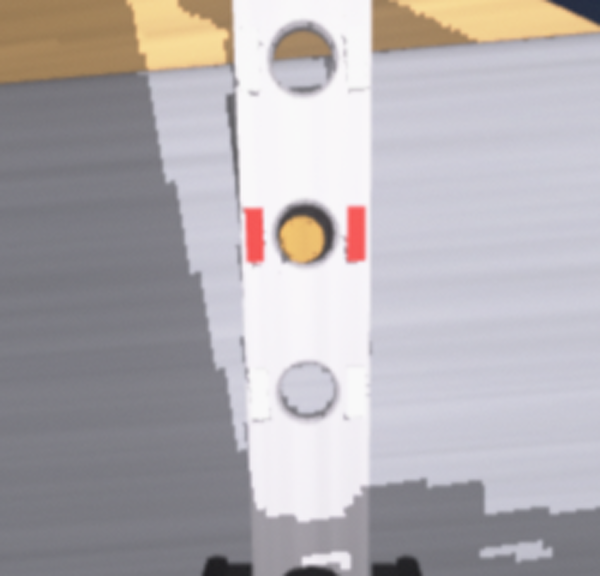

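The peg at (302,239) is inside the red hole at (305,234). I'll check flatness from the hole spacing: near (303,57), far (308,389).

Run:
```python
from h import *
im,T=pickle.load(open('wr6.pkl','rb'))
f=lambda u,v,z:ray(im,T,150+(u+.5)/2.4-.5,20+(v+.5)/2.4-.5,z)
n,m,fa=[f(u,v,.211) for u,v in ((303,57),(305,234),(308,389))]
print('60mm?',np.linalg.norm(n-fa),'30',np.linalg.norm(n-m),np.linalg.norm(m-fa))
for l in (0,.02,.04,.08):
    n,m,fa=[f(u,v,.211+s*np.sin(l)) for (u,v),s in zip(((303,57),(305,234),(308,389)),(.08,.11,.14))]
    print(l,np.linalg.norm(n-m)*1e3,np.linalg.norm(m-fa)*1e3)
print('hole',CAB_A.T@(m[:2]-CAB_T),'peg',CAB_A.T@(f(302,239,.219)[:2]-CAB_T))
im,T=cam('side'); cv2.imwrite('pics/side7.png',cv2.resize(im['pixels'][160:260,210:340,::-1],None,fx=6,fy=6,interpolation=cv2.INTER_CUBIC))
```

```text
60mm? 0.059376501542882 30 0.030178556960985318 0.029198461437824782
0 30.17855696098532 29.198461437824783
0.02 29.89129310858239 28.711728696480137
0.04 29.616411568934463 28.238150781974607
0.08 29.105497797081124 27.333770902007196
hole [-0.11560062  0.00729151] peg [-0.11478044  0.00668972]
```

View pics/side7.png

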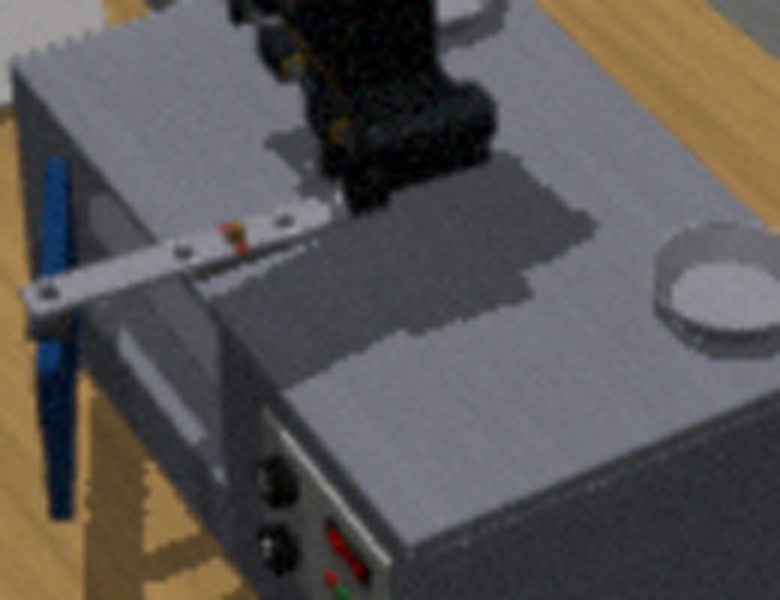

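The bar lies flat: the spacing fits zero lift. In the side view the brass peg stands proud of the bar at (232,230). I release.

{"fn": "jog_arm", "kwargs": {"moves": [0,0,0,0,0,0,0,0,0,0,0,0,0,0.3,0,0,0,0,0,0,0.3,0,0,0,0,0,0,0.3,0,0,0,0,0,0,0.3,0,0,0,0,0,0,0.3,0,0,0,0,0,0,0.3,0,0,0,0,0,0,0.3]}}

```text
time: 17.45
position: [0.5313, 0.0359, 0.216]
tool_rot: [-0.199, -3.131, -0.003]
ft_force: [-0.1, -0.5, -0.1]
grip_width: 0.656
grip_force: 0.0
```

{"fn": "jog_arm", "kwargs": {"moves": [0,0,-0.06,0,0,0,0.3,0,0,-0.12,0,0,0,0.3,0,0,-0.18,0,0,0,0.3,0,0,-0.24,0,0,0,0.3,0,0,-0.3,0,0,0,0.3,0,0,-0.34,0,0,0,0.3,0,0,-0.34,0,0,0,0.3,0,0,-0.34,0,0,0,0.3]}}

```text
time: 18.45
position: [0.5314, 0.0357, 0.3173]
tool_rot: [-0.199, -3.129, -0.003]
ft_force: [0.4, 1.2, -0.4]
grip_width: 0.642
grip_force: 0.0
```

Run:
```python
from h import *
im,T=cam('wrist'); pickle.dump((im,T),open('wr8.pkl','wb')); save(im,'wr8.png')
s=ctrl.get_state(); print(s['time'],s['position'],s['ft_force'])
```

```text
18.5 [0.53134586 0.03565423 0.31720382] [ 0.20805442 -0.55607421 -0.04494953]
```

View pics/wr8.png

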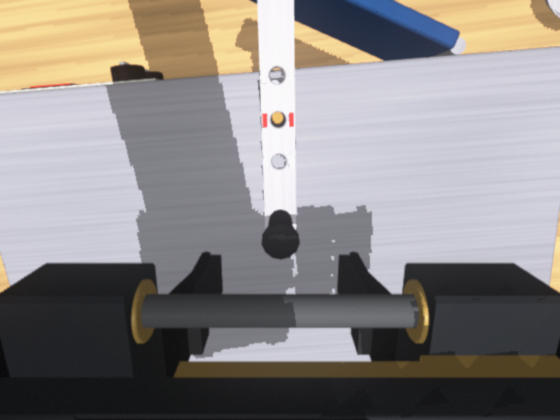

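The peg is through the red hole at (278,119), the hatch stands open, and the knob at (280,240) is free. To confirm the bar is flat, I'll shut the fingers and lightly touch the cap, whose top should be at z 0.262.

{"fn": "jog_arm", "kwargs": {"moves": [0,0,0,0,0,0,-1,0,0,0,0,0,0,-1,0,0,0,0,0,0,-1,0,0,0.04,0,0,0,-1,0,0,0.08,0,0,0,-1,0,0,0.12,0,0,0,-1,0,0,0.16,0,0,0,-1,0,0,0.16,0,0,0,-1]}}

```text
time: 19.5
position: [0.5308, 0.0357, 0.2687]
tool_rot: [-0.199, -3.128, -0.002]
ft_force: [-0.2, -0.4, -0.1]
grip_width: 0.007
grip_force: 0.0
```

{"fn": "jog_arm", "kwargs": {"moves": [0,0,0.003,0,0,0,-1,0,0,0.006,0,0,0,-1,0,0,0.009,0,0,0,-1,0,0,0.012,0,0,0,-1,0,0,0.014,0,0,0,-1,0,0,0.016,0,0,0,-1,0,0,0.016,0,0,0,-1,0,0,0.016,0,0,0,-1]}}

```text
time: 20.5
position: [0.5315, 0.0358, 0.2652]
tool_rot: [-0.199, -3.131, -0.003]
ft_force: [-0.5, -0.0, -0.6]
grip_width: 0.001
grip_force: 0.0
```

No contact at 0.265, so I go on down in fine steps.

{"fn": "jog_arm", "kwargs": {"moves": [0,0,0.002,0,0,0,-1,0,0,0.004,0,0,0,-1,0,0,0.006,0,0,0,-1,0,0,0.008,0,0,0,-1,0,0,0.01,0,0,0,-1,0,0,0.01,0,0,0,-1,0,0,0.01,0,0,0,-1,0,0,0.01,0,0,0,-1]}}

```text
time: 21.5
position: [0.5315, 0.0358, 0.2623]
tool_rot: [-0.199, -3.131, -0.003]
ft_force: [-0.1, 0.1, 0.5]
grip_width: 0.004
grip_force: 0.0
```

{"fn": "jog_arm", "kwargs": {"moves": [0,0,0.001,0,0,0,-1,0,0,0.002,0,0,0,-1,0,0,0.003,0,0,0,-1,0,0,0.003,0,0,0,-1,0,0,0.003,0,0,0,-1,0,0,0.003,0,0,0,-1,0,0,0.003,0,0,0,-1,0,0,0.003,0,0,0,-1]}}

```text
time: 22.5
position: [0.5315, 0.0358, 0.2613]
tool_rot: [-0.199, -3.131, -0.003]
ft_force: [-0.3, -0.1, 0.6]
grip_width: 0.006
grip_force: 0.0
```

{"fn": "jog_arm", "kwargs": {"moves": [0,0,-0.1,0,0,0,-1,0,0,-0.2,0,0,0,-1,0,0,-0.3,0,0,0,-1,0,0,-0.3,0,0,0,-1,0,0,-0.3,0,0,0,-1,0,0,-0.3,0,0,0,-1,0,0,-0.3,0,0,0,-1,0,0,-0.3,0,0,0,-1]}}

```text
time: 23.5
position: [0.5318, 0.0356, 0.3509]
tool_rot: [-0.199, -3.13, -0.003]
ft_force: [0.0, 0.3, 1.0]
grip_width: 0.005
grip_force: 0.0
```

```bash
python3 -c "
from bench import ctrl
s=ctrl.get_state();print(s['position'],s['ft_force']);print(ctrl.close_job())"
```

```text
[0.53176296 0.03555659 0.35092667] [0.00151143 0.29720731 0.9510175 ]
the job is handed in; nothing more can be done
None
```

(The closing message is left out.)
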